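# Start the downdraft sanding unit on speed four

## Task

Start the bench-top downdraft unit on speed four: with a fingertip against the side of the selector handle, push it round clockwise, click by click, from where it stands to the fourth speed dot (the last but one), without pinching the handle and without letting it click over to the fifth. Only when it rests at four, push the flat round start button fully in with a fingertip and let it spring back out. Keep off the mushroom-headed stop button, and leave the parts and tools on the unit and the bench lying where they are.

Things in the scene. Friction and masses are not known exactly. Their poses are not given: they have to be found in the camera images.
- downdraft: grey sheet-metal downdraft sanding unit, fixed, 440 wide (y) x 381 deep (x), level grille on top 110 mm above the bench, beginning 66 mm behind the origin; its nose towards the robot is a sloping aluminium control panel. Origin: on the bench, straight under the middle of the panel; x from the nose to the grille, y left seen from the robot, z up
- panel_middle (a point): middle of the control panel's plate, 82 mm above the bench. The plate is 128 mm long up the slope, 424 mm wide, flat, and rises at 20 degrees towards the unit's +x (this point has the unit's axes). On it from left (+y) to right: round gauge (64 mm across, 8 mm high, centre 113 mm left of the selector axis), selector, start button, stop button
- selector_axis (a point): point on the plate at the selector's axis, which is square to the plate, so leans 20 degrees from vertical to the unit's -x (axes as the unit's). Black cam switch: round skirt 52 mm across, top 11 mm above the plate, with a straight upright handle on it. No other raised part within 60 mm of the axis
- handle_tip (a point): middle of the top edge of the handle's pointing end, 44 mm from the axis, 37 mm above the plate; moves with it. The handle is 16 mm wide over its two flat side faces, stands from 11 to 37 mm above the plate and ends 16 mm from the axis at its blunt end; a white line on top shows where it points
- selector (a joint): selector angle in rad, clockwise from above; six detent positions 30 degrees apart: off = 0 (short bar mark), speed one 0.524, two 1.047, three 1.571, four 2.094, five 2.618 (dots growing in size, end stop just past five). 0.16 N m (5 N at 30 mm) takes it out of a position; past half way it jumps to the next by itself and stays. Starts at off, one or two, rarely stuck between
- mark_four (a point): the flat dot for speed four on the plate, 56 mm from the selector axis: in the panel's plane 45 degrees to the right of straight up the slope. The bar mark for off lies 75 degrees to the left of straight up the slope, the other dots every 30 degrees between and one beyond
- handle_left_face: flat side face of the handle on its counter-clockwise side (left when one looks out along the white line), 58 mm long, 25 mm high; pushing on it turns the selector clockwise. Origin: on the selector's axis, 24 mm above the plate; x along the handle to its pointing end, y towards this face, which lies 8 mm off; z along the axis, away from the plate
- handle_right_face: the opposite, clockwise side face, at -8 mm in y; same origin and axes
- start_top (a point): middle of the top of the start button: flat black round button 32 mm across in a low steel ring 42 mm across, 115 mm to the right of the selector axis; its top is 14 mm above the plate, the ring 6 mm. It is pressed square to the plate
- start_button (a joint): how far the start button is pressed in, in m: 0 out, 0.006 fully in; springs back out; 1.4 N starts it, 5 N takes it fully in
- stop_top (a point): middle of the top of the stop button: wide black mushroom head, 40 mm across, 26 mm above the plate, 95 mm to the right of the start button; not to be pressed
- stop_button (a joint): how far the stop button is pressed in, in m: 0 out, 0.005 fully in; springs back; not to be pressed
- sanding_block: wooden sanding block with cork sole, 62 x 115 x 30 mm, loose on the grille close behind the panel; origin at the middle of its underside
- recliner_bracket: steel seat bracket, plate 75 x 110 x 5 mm with an upright flange 32 mm high, loose on the grille close behind the panel; origin at the middle of its underside
- slide_rail: dark steel seat slide rail, a channel 42 x 220 x 20 mm, loose on the grille further back; origin at the middle of its underside
- glue_tin: round tin, 76 mm across, 85 mm high, standing on the bench to the right of the unit, behind the screwdriver; origin at the middle of its underside
- screwdriver: screwdriver, 200 mm long, lying on the bench to the right of the unit; origin under its middle
- spanner: steel spanner, 180 mm long, lying on the bench to the left of the unit; origin under its middle
- mug: white mug, 80 mm across, 92 mm high, standing on the bench to the left of the unit, behind the spanner; origin at the middle of its underside

How it is judged:
By the outcome, as a careful person would: the job done as asked, in the order asked, and still so for the second after the job is handed in, with the robot touching nothing.
It also fails if it takes over 64 s, if anything falls off the work surface, if the arm or the gripper's body presses on something with over 40 N, if the wrist force passes 120 N, or if a joint passes its speed limit or range.

## Robot

A 7-joint arm with a two-finger parallel gripper is mounted at the origin on the work surface. World frame = base frame: x ahead of the robot, y to its left, z up, the work surface at z = 0. Lengths are in m, angles in rad, forces in N, time in s.
With the tool pointing down it reaches from about 0.4 to 0.875 m from the base axis. Payload 19.3 kg.
Tool frame: the origin (TCP) lies where the fingers leave the gripper's body, on its centre line; the fingertips stand bot.tip_reach ahead of it and the grasp point (between the pads) lies 54 mm ahead of it (bot.tip_reach is the distance from the TCP to the fingertips, in m); z points along the fingers, y is the line along which they close (so a half turn about z gives the same grasp; the last joint's range is limited). The gripper opens to 85 mm and grips with 20 to 120 N. Pads are 22 mm wide; open, the fingers measure 114 mm over their backs; the gripper's body (76 mm by 85 mm) begins 54 mm behind the grasp point. The pads swing forward as they close: fully open they stand 13 mm farther back than shut.
Start: joints at [1.051, 0.521, -0.036, 1.599, 0.021, 1.021, -0.113], TCP at [0.272, -0.563, 0.304] pointing down, gripper open.
Joint ranges: [-2.91, 2.91], [-0.3, 2.13], [-1.5, 1.42], [0.17, 2.43], [-1.26, 4.41], [0.16, 1.93], [-2.52, 2.52]. Speed limits (rad/s): [1.89, 1.89, 2.39, 2.39, 3.01, 3.01, 3.01].

## Interface

Orientations are given as [roll, pitch, yaw] about the fixed x, y, z axes, in that order (R = Rz(yaw) Ry(pitch) Rx(roll)).
In Python, from workcell import bot gives the robot as it stands. The module is installed in compiled form; this text tells all that it offers.
- The arm moves only by the shell command python3 -m jog 'ROWS' [FORCE]. ROWS is JSON, a list that holds one entry, the list of rows, each a list of 7 numbers: the shift along the tool's x, y, z in mm, then the turn, a rotation vector about the tool's x, y, z in rad, then the opening, from 0 (shut) to 1 (fully open). In form: [[[tx, ty, tz, wx, wy, wz, fingers], ...]]. A call has 1 to 5 rows; each row shifts and turns the commanded pose from where the row before left it, along the tool's axes as they then stand; what a row does not reach is not made up. A row lasts 1/10 s, in which the tool goes at most 50 mm and 8.59 degrees, less where a joint would pass 70% of its speed; a pose out of reach is approached as far as the arm can. A call is refused whole if a number of a shift passes 50 or a number of a turn 0.15, either way. A call with a gripper value outside its range is refused whole. The fingers move at their own pace and stop on an object; FORCE is the grip in N (left out, the last holds). Time passes only in rows, so rows that do not move let the fingers close. It gives the time, the measured TCP pose, the force, the opening and the grip force at its end, in the units of the state.
- bot.observe(): the state, without advancing time (a new reading comes with each control period).
- bot.grab_frame(name): name is "side" or "top"; returns a dict with "img" (400x640x3 uint8, red, green, blue), "intrinsics" (3x3 intrinsics, pixels), "k1" (the pictures are not rectified: a ray, as slopes to the right and down, at radius r is drawn at 1 + k1 r^2 times it, then the intrinsics apply), "R" (3x3) and "t" (3): a world point X has camera coordinates R X + t. Camera axes: x right, y down, z forward; pixel columns grow to the right and rows downward; lengths in m; the calibration is good to about 2 mm. A picture is of the moment at which its call begins. There is no depth.
- bot.job_done(): hands the job in; it is judged then, once.
Trained networks look in a picture, given as the dict that the camera call returned (one of the last four; its "shot" number tells which), for a name from the list of things; names that differ only in an ending like _2 or _b are one class to them, and where a whole thing is asked for, a point or a joint stands for the part that bears it (a point fixed in the world has none). Each returns a list of dicts, best first, with "conf" (0 to 1); they miss things now and then, are a little off and sometimes report something else, mostly with a low value. They report only what shows in the picture. A call takes as long as a camera call.
- bot.trace(query, picture): "region" (400x640 bool, what is visible of it).
- bot.spot_point(query, picture): "xyz" ([x, y, z] in m, in world coordinates, good to about 4 mm: a listed point, or the origin of a listed thing).
The state is a dict: "clock": time; "qpos": joint angles; "qd": joint speeds; "joint_efforts": joint torques, N m; "position": TCP position; "tool_rot": TCP orientation; "force": force on the tool from outside, world axes, zero at the start; "moment": the same for the moment, N m; "grip_width": finger opening in m; "finger_force": force on a finger pad.
Only numpy, scipy, OpenCV 4.12 (cv2) and the standard library are available. Lean on these libraries where they do the work, as an engineer would, in place of code of your own. Each camera call takes 0.05 s, during which the arm holds its last target. There are 200 camera calls.

## Working session

There is one attempt and no reset: what is moved stays moved. The work goes in short steps, Python scripts to look and compute and a shell command to move; the robot and the scene stay as the last step left them, time stands still between calls to the robot, and variables do not carry over. Pictures are saved under pics/ and viewed, at most 10 in all, crops included, and the job is handed in when it is done.

```bash
mkdir -p pics; cat > h.py <<'E'
import numpy as np, cv2
from workcell import bot
from scipy.spatial.transform import Rotation as Ro
def pose():
    o=bot.observe(); return np.array(o["position"]),Ro.from_euler('xyz',o["tool_rot"]).as_matrix(),o
def spots(names,cams=("top","side")):
    for c in cams:
        f=bot.grab_frame(c)
        for n in names:
            r=bot.spot_point(n,f)
            print(c,n,[(np.round(q["xyz"],3).tolist(),round(q["conf"],2)) for q in r[:2]])
def save(c,name,crop=None):
    f=bot.grab_frame(c); im=f["img"][:,:,::-1]
    cv2.imwrite("pics/"+name,im); return f
E
python3 - <<'E'
from h import *
f=save("top","a.png");g=save("side","b.png")
for nm,c in(("top",f),("side",g)):
    print(nm,"cam at",np.round(-c["R"].T@c["t"],2),np.round(c["R"][2],2))
    for n in ["downdraft","panel_middle","selector_axis","handle_tip","mark_four","start_top","stop_top","handle_left_face","sanding_block","recliner_bracket"]:
        r=bot.spot_point(n,c); print(n,[(np.round(q["xyz"],3).tolist(),round(q["conf"],2)) for q in r[:2]])
print(bot.tip_reach,bot.observe())
E
```

```text
top cam at [0.36 0.03 1.18] [ 0.21 -0.   -0.98]
downdraft [([0.501, -0.027, 0.002], 0.66)]
panel_middle [([0.502, -0.029, 0.082], 0.84), ([0.398, -0.315, -0.0], 0.62)]
selector_axis [([0.502, 0.03, 0.081], 0.75)]
handle_tip [([0.529, 0.057, 0.126], 0.91), ([0.537, -0.011, 0.093], 0.45)]
mark_four [([0.538, -0.015, 0.094], 0.7)]
start_top [([0.482, -0.083, 0.092], 0.72)]
stop_top [([0.461, -0.183, 0.1], 0.83), ([0.505, 0.028, 0.082], 0.42)]
handle_left_face [([0.538, -0.013, 0.093], 0.47)]
sanding_block [([0.632, 0.034, 0.108], 0.95), ([0.501, -0.028, -0.001], 0.54)]
recliner_bracket [([0.608, -0.142, 0.108], 0.66)]
side cam at [-0.03  0.78  1.13] [ 0.43 -0.54 -0.73]
downdraft [([0.501, -0.028, 0.002], 0.76)]
panel_middle [([0.5, -0.03, 0.083], 0.56)]
selector_axis [([0.505, 0.03, 0.085], 0.71), ([0.634, 0.033, 0.107], 0.68)]
handle_tip [([0.527, 0.056, 0.124], 0.63)]
mark_four [([0.534, -0.019, 0.095], 0.65)]
start_top [([0.5, -0.031, 0.081], 0.68), ([0.481, -0.09, 0.097], 0.58)]
stop_top [([0.492, 0.276, -0.001], 0.7), ([0.462, -0.175, 0.106], 0.52)]
handle_left_face [([0.499, 0.03,
[... 171 characters left out ...]
 array([ 1.05080971,  0.52137963, -0.03630221,  1.59948978,  0.02121992,
        1.02110476, -0.11279101]), 'qd': array([-8.94416039e-04, -4.49367866e-04, -1.11831206e-04, -1.57768185e-03,
        9.84542285e-04, -1.42004316e-04,  1.01738510e-06]), 'joint_efforts': array([-2.76027060e-05, -9.26884317e+01,  1.97875366e+00, -3.70261645e+01,
        1.79532386e-02,  2.03783296e-03,  1.93490365e-05]), 'position': array([ 0.27170783, -0.56284729,  0.30390713]), 'tool_rot': array([3.14158773e+00, 1.48258401e-05, 4.49764828e-01]), 'force': array([-0.23842936,  0.81929051,  0.7334171 ]), 'moment': array([ 0.00976079, -0.02045808,  0.00392864]), 'finger_force': 0.0, 'grip_width': 0.08539792310783967}
```

View pics/a.png

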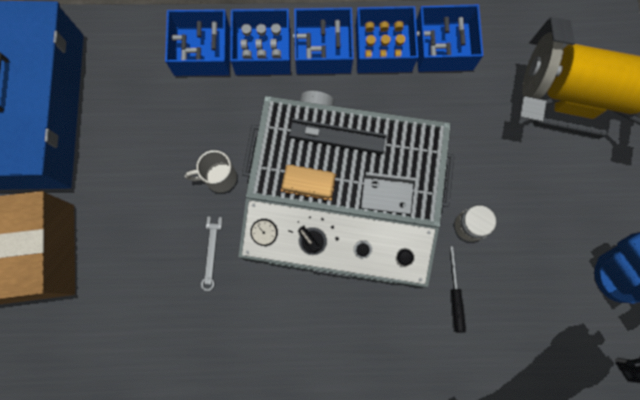

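View pics/b.png

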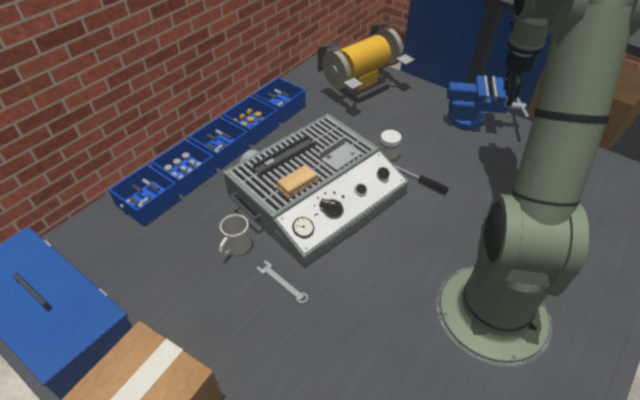

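```bash
cat > fit.py <<'E'
from h import *
from scipy.optimize import least_squares
import json
obs=dict(ax=[[.502,.030,.081],[.505,.030,.085]],m4=[[.538,-.015,.094],[.534,-.019,.095]],
 st=[[.482,-.083,.092],[.481,-.09,.097]],sp=[[.461,-.183,.1],[.462,-.175,.106]],mid=[[.502,-.029,.082],[.5,-.03,.083]])
def frame(yaw):  # columns u (up slope), r (right), n
    c,s=np.cos(yaw),np.sin(yaw);t=np.radians(20)
    X=np.array([c,s,0]);Z=np.array([0,0,1.])
    return np.c_[np.cos(t)*X+np.sin(t)*Z,[s,-c,0],-np.sin(t)*X+np.cos(t)*Z]
def model(p):
    F=frame(p[2]);m=np.array([p[0],p[1],.082]);a=m+F@[p[3],p[4],0];q=.056*np.sqrt(.5)
    return dict(mid=m,ax=a,m4=a+F@[q,q,0],st=a+F@[0,.115,.014],sp=a+F@[0,.21,.026])
res=lambda p:np.concatenate([(np.array(o)-model(p)[k]).ravel() for k,o in obs.items()])
s=least_squares(res,[.5,-.03,-.2,0,-.06],loss="soft_l1",f_scale=.004);p=s.x
A=model(p)["ax"];F=frame(p[2])
if __name__=="__main__":
    print(p,np.round(res(p).reshape(-1,3)*1e3,1),np.round(A,4))
    for t in([.529,.057,.126],[.527,.056,.124]):
        v=F.T@(np.array(t)-A);print(np.round(v*1e3,1),"deg left",np.degrees(np.arctan2(-v[1],v[0])))
def target(deg,rad,gap,h):
    """TCP for fingertip beside left face of handle pointing deg left of up, tip h above plate"""
    a=np.radians(deg);d=F@[np.cos(a),-np.sin(a),0];l=F@[-np.sin(a),-np.cos(a),0];n=F[:,2]
    return A+rad*d+(.008+.011+gap)*l+(h+bot.tip_reach)*n,np.c_[l,d,-n]
def need(P,R):
    q,Q,o=pose()
    print("t",o["clock"],"shift mm",np.round(Q.T@(P-q)*1e3,1),"turn",np.round(Ro.from_matrix(Q.T@R).as_rotvec(),3),"shift after turn",np.round(R.T@(P-q)*1e3,1))
def where():
    q,Q,o=pose();tip=F.T@(q+Q[:,2]*bot.tip_reach-A)*1e3
    x=F.T@Q[:,0]
    print("tip u,r,n",np.round(tip,1),"toolx deg",np.degrees(np.arctan2(-x[1],x[0])),"F",np.round(F.T@o["force"],1),"t",o["clock"])
E
python3 fit.py; python3 -c "
from fit import *
need(*target(45,.032,.010,.09)); where()"
```

```text
[ 0.50008788 -0.02936335 -0.1615755  -0.00503204 -0.05755709] [[-2.7  1.8  0.7]
 [ 0.3  1.8  4.7]
 [ 3.   1.9  0.2]
 [-1.  -2.1  1.2]
 [ 0.5  1.5 -1.4]
 [-0.5 -5.5  3.6]
 [-1.1 -5.4 -4.7]
 [-0.1  2.6  1.3]
 [ 1.9  0.4  0. ]
 [-0.1 -0.6  1. ]] [0.5047 0.0282 0.0803]
[ 33.8 -32.3  36.3] deg left 43.69511691117522
[ 31.5 -31.   35.1] deg left 44.60726219916438
t 1.1 shift mm [ 447.6 -497.1   70.1] turn [-0.396  0.035 -1.725] shift after turn [432.5 506.5  93.7]
tip u,r,n [-75.1 620.8 188. ] toolx deg 36.719401692362716 F [-0.1 -0.8  0.8] t 1.1
```

```bash
python3 -m jog '[[[0,0,0,0,0,0,0],[0,0,0,0,0,0,0]]]' 30; python3 -c "from workcell import bot;print(bot.tip_reach)"
```

```text
clock: 1.3
position: [0.2717, -0.5628, 0.3039]
tool_rot: [-3.142, -0.0, 0.45]
force: [0.5, -0.4, -0.0]
grip_width: 0.0588
finger_force: 0.0
0.0726
```

```bash
r='python3 -m jog'
python3 -m jog '[[[0,0,0,-0.033,0.003,-0.1437,0],[0,0,0,-0.033,0.003,-0.1437,0],[0,0,0,-0.033,0.003,-0.1437,0],[0,0,0,-0.033,0.003,-0.1437,0],[0,0,0,-0.033,0.003,-0.1437,0]]]' >/dev/null
python3 -m jog '[[[0,0,0,-0.033,0.003,-0.1437,0],[0,0,0,-0.033,0.003,-0.1437,0],[0,0,0,-0.033,0.003,-0.1437,0],[0,0,0,-0.033,0.003,-0.1437,0],[0,0,0,-0.033,0.003,-0.1437,0]]]' >/dev/null
python3 -m jog '[[[0,0,0,-0.033,0.003,-0.1437,0],[0,0,0,-0.033,0.003,-0.1437,0],[0,0,0,0,0,0,0]]]'
python3 -c "
from fit import *
need(*target(45,.032,.010,.09)); where(); print(bot.observe()['qpos'])"
```

```text
clock: 2.6
position: [0.2706, -0.5634, 0.3035]
tool_rot: [2.888, 0.244, 2.164]
force: [0.1, 0.0, -0.3]
grip_width: -0.0
finger_force: 0.0
t 2.6 shift mm [432.2 507.6  94.8] turn [ 0.002 -0.001  0.   ] shift after turn [432.2 507.8  93.6]
tip u,r,n [-51.2 621.4 183.6] toolx deg 135.00053537715073 F [-0.  -0.  -0.3] t 2.6
[ 1.60184157  0.53530545 -0.651681    1.71531462  0.06169751  0.76198699
  1.64105909]
```

```bash
python3 -m jog '[[[31,36,0,0,0,0,0],[31,36,0,0,0,0,0],[31,36,0,0,0,0,0],[31,36,0,0,0,0,0],[31,36,0,0,0,0,0]]]' >/dev/null
python3 -m jog '[[[31,36,0,0,0,0,0],[31,36,0,0,0,0,0],[31,36,0,0,0,0,0],[31,36,0,0,0,0,0],[31,36,0,0,0,0,0]]]' >/dev/null
python3 -m jog '[[[31,36,0,0,0,0,0],[31,36,0,0,0,0,0],[31,36,0,0,0,0,0],[0,0,0,0,0,0,0]]]'
python3 -c "
from fit import *
need(*target(45,.032,.010,.09)); where(); print(bot.observe()['qpos'])"
```

```text
clock: 4.0
position: [0.4098, 0.0187, 0.3204]
tool_rot: [2.886, 0.24, 2.163]
force: [-0.6, 0.1, -0.1]
grip_width: 0.0004
finger_force: 0.0
t 4.0 shift mm [43.  52.2 94.9] turn [ 0.003 -0.004 -0.002] shift after turn [43.3 52.6 94.5]
tip u,r,n [ -4.5  24.2 184.5] toolx deg 134.89603523959315 F [-0.6 -0.   0.1] t 4.0
[ 0.68539136  0.09199596 -0.99533047  2.2666068   0.44006742  0.54795543
 -0.01869161]
```

```bash
python3 -m jog '[[[21,26,15,0,0,0,0],[22,26,20,0,0,0,0],[0,0,30,0,0,0,0],[0,0,30,0,0,0,0],[0,0,0,0,0,0,0]]]'
python3 - <<'E'
from fit import *
need(*target(45,.032,.010,.05)); where(); print(bot.observe()['qpos'])
f=bot.grab_frame("top");im=f["img"][:,:,::-1]
g=bot.grab_frame("side");im2=g["img"][:,:,::-1]
a=cv2.resize(im[170:300,230:430],(800,520),interpolation=3)[:,:400*2]
b=cv2.resize(im2[130:270,260:430],(680,560),interpolation=3)
cv2.imwrite("pics/c.png",cv2.resize(np.hstack([cv2.resize(a,(400,260)),cv2.resize(b,(316,260))]),(800,291),interpolation=3))
spots(["selector_axis","handle_tip","start_top","stop_top"])
E
```

```text
clock: 4.5
position: [0.4534, 0.0665, 0.2331]
tool_rot: [2.896, 0.237, 2.163]
force: [-0.8, 0.0, -0.1]
grip_width: -0.0001
finger_force: 0.0
t 4.5 shift mm [ 7.1 12.1 40.4] turn [-0.006 -0.007 -0.003] shift after turn [ 7.3 11.9 40.4]
tip u,r,n [ -1.8 -29.6  90.4] toolx deg 134.8490312397585 F [-0.8  0.1  0.1] t 4.5
[ 0.3128481   0.37142841 -0.8195825   2.26259163  1.00698288  0.54742445
 -0.67462828]
top selector_axis [([0.503, 0.029, 0.081], 0.85)]
top handle_tip [([0.529, 0.055, 0.125], 0.77)]
top start_top [([0.481, -0.087, 0.091], 0.52)]
top stop_top [([0.527, 0.057, 0.128], 0.74), ([0.458, -0.178, 0.101], 0.7)]
side selector_axis [([0.504, 0.032, 0.086], 0.56)]
side handle_tip [([0.527, 0.054, 0.125], 0.66), ([0.545, -0.358, -0.004], 0.53)]
side start_top []
side stop_top [([0.461, -0.177, 0.103], 0.65)]
```

View pics/c.png

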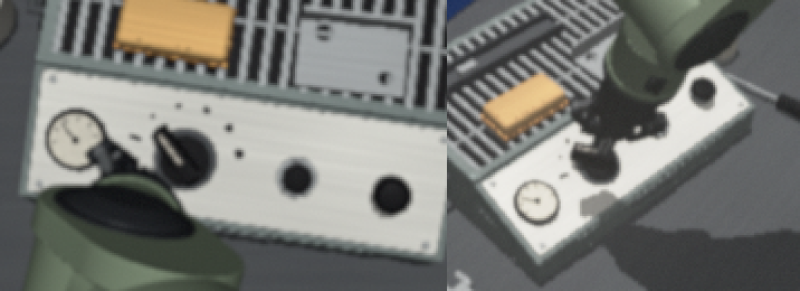

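```bash
python3 -m jog '[[[5,6,0,0,0,0,0],[4,6,0,0,0,0,0],[0,0,25,0,0,0,0],[0,0,25,0,0,0,0],[0,0,0,0,0,0,0]]]'
python3 -m jog '[[[0,0,10,0,0,0,0],[0,0,10,0,0,0,0],[0,0,0,0,0,0,0]]]'
python3 - <<'E'
from fit import *
need(*target(45,.032,.0,.019)); where()
E
```

```text
clock: 5.6
position: [0.4749, 0.0789, 0.1872]
tool_rot: [2.895, 0.238, 2.166]
force: [-1.6, -0.8, -0.0]
grip_width: -0.0001
finger_force: 0.0
clock: 5.9
position: [0.4816, 0.0778, 0.1705]
tool_rot: [2.893, 0.24, 2.165]
force: [-0.3, 0.1, 0.4]
grip_width: -0.0002
finger_force: 0.0
t 5.9 shift mm [-11.6  -1.4   3.7] turn [-0.003 -0.005  0.   ] shift after turn [-11.5  -1.4   3.7]
tip u,r,n [  1.6 -45.3  22.7] toolx deg 135.00728566246946 F [-0.2 -0.1  0.4] t 5.9
```

```bash
python3 -m jog '[[[-4,0,2,0,0,0,0],[-4,0,1,0,0,0,0],[-2,0,0,0,0,0,0],[0,0,0,0,0,0,0]]]'
python3 -c "
from fit import *
where()"
python3 -m jog '[[[-2,0,0,0,0,0,0],[-2,0,0,0,0,0,0],[0,0,0,0,0,0,0]]]'
python3 - <<'E'
from fit import *
need(*target(45,.032,.0,.019)); where()
spots(["handle_tip"])
E
```

```text
clock: 6.3
position: [0.4884, 0.0686, 0.1704]
tool_rot: [2.892, 0.24, 2.163]
force: [-0.8, 0.3, -0.0]
grip_width: 0.0001
finger_force: 0.0
tip u,r,n [  9.3 -37.3  19.9] toolx deg 134.94231208322458 F [-0.8 -0.2  0.2] t 6.3
clock: 6.6
position: [0.4902, 0.0662, 0.171]
tool_rot: [2.892, 0.239, 2.165]
force: [-1.9, 2.5, 2.1]
grip_width: 0.0002
finger_force: 1.6
t 6.6 shift mm [ 2.5 -1.2  0.7] turn [-0.002 -0.005  0.   ] shift after turn [ 2.5 -1.2  0.6]
tip u,r,n [ 11.5 -35.3  19.6] toolx deg 135.00755405326015 F [-1.4 -2.2  2.7] t 6.6
top handle_tip [([0.527, 0.056, 0.127], 0.73), ([0.491, 0.272, -0.0], 0.48)]
side handle_tip [([0.504, 0.03, 0.086], 0.62), ([0.53, 0.054, 0.124], 0.49)]
```

```bash
python3 -m jog '[[[-2.8,1.6,0,0,0,0.0873,0],[-2.8,1.6,0,0,0,0.0873,0],[-2.8,1.6,0,0,0,0.0873,0],[0,0,0,0,0,0,0]]]'
python3 - <<'E'
from fit import *
need(*target(30,.032,.0,.019)); where()
spots(["handle_tip"])
E
python3 -m jog '[[[-2.8,1.6,0,0,0,0.0873,0],[0,0,0,0,0,0,0],[0,0,0,0,0,0,0]]]'
python3 - <<'E'
from fit import *
need(*target(25,.032,.0,.019)); where()
f=bot.grab_frame("top");r=bot.spot_point("handle_tip",f)
for q in r[:2]:
    v=F.T@(np.array(q["xyz"])-A);print(q["conf"],np.round(v*1e3,1),"deg left",np.degrees(np.arctan2(-v[1],v[0])))
E
```

```text
clock: 7.2
position: [0.4984, 0.0608, 0.1741]
tool_rot: [2.84, 0.169, 1.905]
force: [-0.2, 0.3, 0.8]
grip_width: -0.0001
finger_force: 0.0
t 7.2 shift mm [ 2.7 -2.1  0.5] turn [-0.004 -0.003 -0.002] shift after turn [ 2.7 -2.1  0.4]
tip u,r,n [ 21.  -31.2  19.4] toolx deg 119.86917270556363 F [ 0.1 -0.3  0.9] t 7.2
top handle_tip [([0.532, 0.039, 0.129], 0.47)]
side handle_tip [([0.54, 0.041, 0.125], 0.56), ([0.607, -0.138, 0.106], 0.45)]
clock: 7.7
position: [0.5005, 0.0591, 0.175]
tool_rot: [2.827, 0.143, 1.826]
force: [0.3, -0.2, -0.7]
grip_width: 0.0005
finger_force: 0.0
t 7.7 shift mm [ 2.1 -2.2  0.5] turn [-0.004 -0.003  0.003] shift after turn [ 2.1 -2.2  0.5]
tip u,r,n [ 23.5 -29.9  19.5] toolx deg 115.14501912626238 F [ 0.   0.1 -0.7] t 7.7
0.42 [ 41.  -15.4  39.9] deg left 20.587345989702584
```

```bash
cat > ck.py <<'E'
from fit import *
import sys
need(*target(float(sys.argv[1]),.032,.0,.019)); where()
for c in("top","side"):
  f=bot.grab_frame(c);r=bot.spot_point("handle_tip",f)
  for q in r[:2]:
    v=F.T@(np.array(q["xyz"])-A);print(c,round(q["conf"],2),np.round(v*1e3,1),"deg left",np.degrees(np.arctan2(-v[1],v[0])))
E
python3 -m jog '[[[-2.8,1.6,0,0,0,0.0873,0],[-2.8,1.6,0,0,0,0.0873,0],[-2.8,1.6,0,0,0,0.0873,0],[-2.8,1.6,0,0,0,0.0873,0],[0,0,0,0,0,0,0]]]'
python3 -m jog '[[[-2.5,1.4,0,0,0,0.0873,0],[0,0,0,0,0,0,0],[0,0,0,0,0,0,0]]]'
python3 ck.py 0
```

```text
clock: 8.3
position: [0.5072, 0.052, 0.1779]
tool_rot: [2.8, 0.023, 1.494]
force: [-5.4, 16.3, -4.4]
grip_width: 0.0001
finger_force: 8.3
clock: 8.6
position: [0.5089, 0.0464, 0.1786]
tool_rot: [2.797, -0.0, 1.411]
force: [0.2, -0.2, -0.0]
grip_width: 0.0
finger_force: 0.0
t 8.6 shift mm [ 0.4 -2.8  0.4] turn [-0.005 -0.001  0.002] shift after turn [ 0.4 -2.8  0.4]
tip u,r,n [ 34.5 -18.7  19.4] toolx deg 90.11717814943702 F [ 0.2  0.2 -0.1] t 8.6
top 0.6 [  2.  115.4  12.2] deg left -88.9911642936702
side 0.69 [46.6  5.  31.6] deg left -6.091088165677776
```

```bash
python3 -m jog '[[[-2.8,1.2,0,0,0,0.0873,0],[-2.8,1.2,0,0,0,0.0873,0],[-2.8,1.2,0,0,0,0.0873,0],[0,0,0,0,0,0,0]]]'
python3 ck.py -15
python3 -m jog '[[[-2.8,1.4,0,0,0,0.0873,0],[0,0,0,0,0,0,0]]]'
python3 -m jog '[[[-1.5,0.8,0,0,0,0.0436,0],[0,0,0,0,0,0,0]]]'
python3 ck.py -22.5
```

```text
clock: 9.2
position: [0.5103, 0.0371, 0.1797]
tool_rot: [2.808, -0.089, 1.161]
force: [-0.1, 0.2, 0.2]
grip_width: 0.0004
finger_force: 0.0
t 9.2 shift mm [-0.2 -2.   0.4] turn [-0.005  0.001 -0.002] shift after turn [-0.2 -2.   0.4]
tip u,r,n [37.5 -9.8 19.4] toolx deg 74.88706183300874 F [-0.1 -0.1  0.2] t 9.2
clock: 9.6
position: [0.5105, 0.0353, 0.1799]
tool_rot: [2.818, -0.119, 1.079]
force: [1.3, 5.0, -2.0]
grip_width: -0.0
finger_force: 2.2
clock: 9.8
position: [0.5107, 0.0346, 0.1802]
tool_rot: [2.823, -0.134, 1.04]
force: [3.0, 9.5, -2.7]
grip_width: 0.0
finger_force: 4.5
t 9.8 shift mm [-2.5 -1.1  0.6] turn [-0.006 -0.003  0.001] shift after turn [-2.5 -1.1  0.6]
tip u,r,n [38.5 -7.6 19.6] toolx deg 67.55674533731712 F [ 0.4 -9.8 -3.1] t 9.8
side 0.61 [44.2 13.3 33.4] deg left -16.761348865779734
```

```bash
python3 -m jog '[[[-1.5,0.7,0,0,0,0.0436,0],[0,0,0,0,0,0,0]]]'
python3 -m jog '[[[-1.5,0.7,0,0,0,0.0436,0],[0,0,0,0,0,0,0]]]'
python3 ck.py -27.5
```

```text
clock: 10.2
position: [0.5109, 0.0338, 0.1804]
tool_rot: [2.829, -0.149, 0.999]
force: [5.2, 13.2, -3.5]
grip_width: -0.0003
finger_force: 6.8
clock: 10.4
position: [0.511, 0.033, 0.1806]
tool_rot: [2.835, -0.164, 0.959]
force: [8.5, 16.1, -5.9]
grip_width: 0.0001
finger_force: 9.2
t 10.4 shift mm [-4.3 -0.3  0.8] turn [-0.007 -0.006  0.002] shift after turn [-4.3 -0.3  0.8]
tip u,r,n [39.2 -6.4 19.8] toolx deg 62.637670426387714 F [  3.4 -17.2  -7.6] t 10.4
side 0.73 [42.1 12.8 32.8] deg left -16.92228074565002
```

```bash
python3 - <<'E'
from fit import *
q,Q,o=pose()
f,m=np.array(o["force"]),np.array(o["moment"])
print("tool f",Q.T@f,"tool m",Q.T@m,"qpos",np.round(o["qpos"],2))
# closest point of wrench line rel. TCP and rel. world origin moment
r=np.cross(f,m)/(f@f);print("line pt tool",Q.T@r*1e3)
a=bot.grab_frame("top")["img"][:,:,::-1];b=bot.grab_frame("side")["img"][:,:,::-1]
cv2.imwrite("pics/d.png",np.hstack([cv2.resize(a[180:290,235:425],(400,232),interpolation=3),cv2.resize(b[140:260,270:410],(400,343),interpolation=3)[:232]]))
cv2.imwrite("pics/e.png",cv2.resize(b[150:250,270:410],(800,571),interpolation=3))
E
```

```text
tool f [17.56693719 -5.77106018  6.55466459] tool m [ 1.47787071  3.76736149 -0.07390403] qpos [ 0.19  0.5  -0.55  2.2   1.17  0.42 -1.97]
line pt tool [-63.0538511   28.54295483 194.11918562]
```

View pics/e.png

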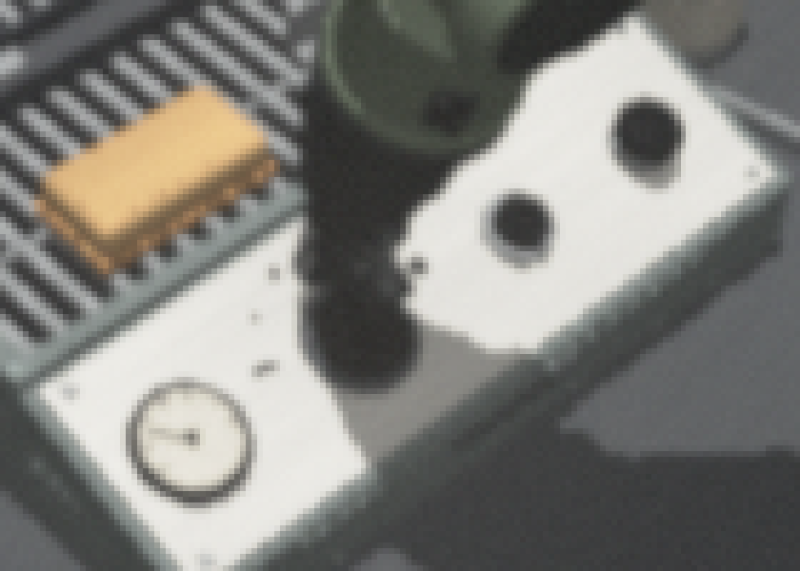

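View pics/d.png

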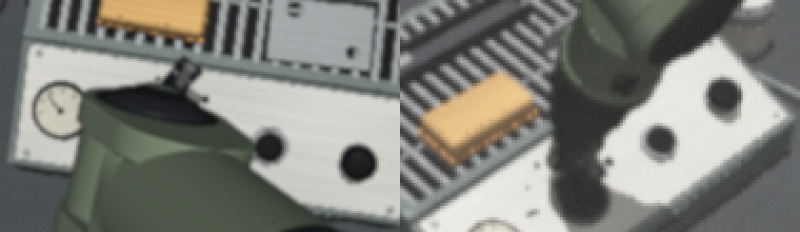

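```bash
python3 -m jog '[[[-1.5,0.4,0,0,0,0.03,0],[0,0,0,0,0,0,0]]]' | grep force
python3 -m jog '[[[-1.2,0.4,0,0,0,0.03,0],[0,0,0,0,0,0,0]]]' | grep force
python3 ck.py -30
```

```text
force: [0.1, 0.6, -0.6]
finger_force: 0.0
force: [1.0, 0.4, 0.4]
finger_force: 0.4
t 11.1 shift mm [ 0.8 -1.4  0.4] turn [-0.005  0.002 -0.018] shift after turn [ 0.8 -1.4  0.4]
tip u,r,n [37.7  0.9 19.4] toolx deg 58.972764407639424 F [ 1.  -0.5  0. ] t 11.1
side 0.5 [38.4 26.9 33.5] deg left -34.97074745959911
```

```bash
python3 -m jog '[[[5,0,0,0,0,0,0],[7,0,0,0,0,0,0],[0,0,-30,0,0,0,0],[0,0,-40,0,0,0,0],[0,0,-40,0,0,0,0]]]'
python3 -m jog '[[[50,0,0,0,0,0,0],[50,0,0,0,0,0,0],[40,0,0,0,0,0,0],[0,0,0,0,0,0,0]]]'
python3 ck.py -30
python3 - <<'E'
from fit import *
a=bot.grab_frame("top")["img"][:,:,::-1];b=bot.grab_frame("side")["img"][:,:,::-1]
cv2.imwrite("pics/f.png",np.hstack([cv2.resize(a[180:290,235:425],(400,232),interpolation=3),cv2.resize(b[140:260,270:410],(400,343),interpolation=3)[:232]]))
E
```

```text
clock: 11.8
position: [0.4789, 0.043, 0.2862]
tool_rot: [2.846, -0.175, 0.897]
force: [0.8, -0.4, 0.8]
grip_width: -0.0
finger_force: 0.0
clock: 12.2
position: [0.5677, 0.1544, 0.3109]
tool_rot: [2.845, -0.179, 0.899]
force: [-0.6, -0.4, -0.5]
grip_width: 0.0003
finger_force: 0.0
t 12.2 shift mm [-157.1    0.   110.2] turn [-0.007 -0.003 -0.015] shift after turn [-156.7   -3.   110.7]
tip u,r,n [ 117.9 -135.1  129.8] toolx deg 59.164910132656686 F [-0.6  0.5 -0.3] t 12.2
top 0.56 [37.3 22.7 35.3] deg left -31.334792802139333
side 0.64 [35.2 24.  35.1] deg left -34.329213266112774
side 0.57 [ -74.2 -242.3  -55.1] deg left 107.03817418572918
```

View pics/f.png

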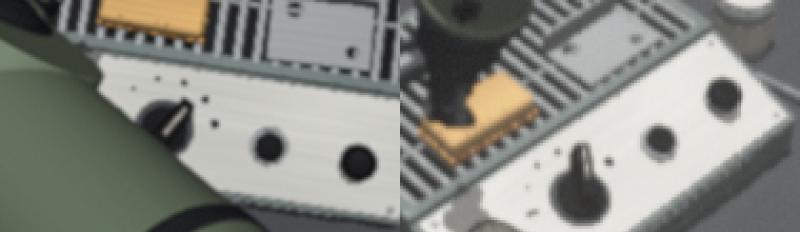

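```bash
cat > rect.py <<'E'
from fit import *
def rect(c,h,S=4,half=70):
    f=bot.grab_frame(c);u,r=np.meshgrid(np.arange(half,-half,-1/S),np.arange(-half,half,1/S),indexing="ij")
    X=A+(np.stack([u,r,np.full_like(u,h)],-1)/1e3)@F.T
    C=X@f["R"].T+f["t"];s=C[...,:2]/C[...,2:];s=s*(1+f["k1"]*(s**2).sum(-1,keepdims=True))
    K=f["intrinsics"];px=(s[...,0]*K[0,0]+K[0,2]).astype("f4");py=(s[...,1]*K[1,1]+K[1,2]).astype("f4")
    return cv2.remap(f["img"][:,:,::-1].copy(),px,py,cv2.INTER_CUBIC)
E
python3 - <<'E'
from rect import *
ims=[]
for c in("top","side"):
    p,q=rect(c,0,2),rect(c,37,2)
    for im in(p,q):
        for k in range(6):
            a=np.radians(-75+30*k);cv2.circle(im,(int(140+112*np.sin(a)),int(140-112*np.cos(a))),5,(0,0,255),1)
        cv2.circle(im,(140,140),52,(0,255,0),1)
    ims.append(np.vstack([p,q]))
cv2.imwrite("pics/g.png",np.hstack(ims))
E
```

```text
(no output)
```

View pics/g.png

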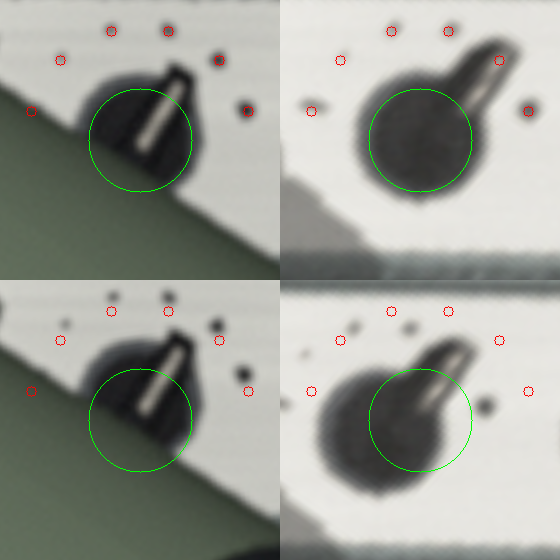

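```bash
python3 -m jog '[[[-50,0,0,0,0,0,0],[-50,0,0,0,0,0,0],[-42,0,0,0,0,0,0],[0,0,0,0,0,0,0]]]' >/dev/null
python3 -m jog '[[[0,0,40,0,0,0,0],[0,0,40,0,0,0,0],[0,0,20,0,0,0,0],[0,0,10,0,0,0,0],[0,0,0,0,0,0,0]]]'
python3 -c "
from fit import *
need(*target(-30,.032,0,.019));where()"
```

```text
clock: 13.6
position: [0.5149, 0.0347, 0.1803]
tool_rot: [2.845, -0.174, 0.895]
force: [0.3, -0.2, 1.1]
grip_width: 0.0
finger_force: 0.0
t 13.6 shift mm [-9.3 -0.8 -0.7] turn [-0.006  0.002 -0.016] shift after turn [-9.3 -0.9 -0.7]
tip u,r,n [42.2 -8.1 18.3] toolx deg 59.05582526511587 F [0.6 0.2 0.9] t 13.6
```

```bash
python3 -m jog '[[[-4,0,0,0,0,0,0],[-4,0,0,0,0,0,0],[0,0,0,0,0,0,0]]]' | grep force:
python3 -m jog '[[[-1.5,0.2,0,0,0,0.02,0],[0,0,0,0,0,0,0]]]' | grep force:
python3 -m jog '[[[-1.5,0.4,0,0,0,0.04,0],[0,0,0,0,0,0,0]]]' | grep force:
python3 ck.py -35
```

```text
force: [-0.2, -0.3, 0.7]
finger_force: 0.0
force: [0.7, -0.8, -0.7]
finger_force: 0.0
force: [0.1, 0.9, -0.8]
finger_force: 0.0
t 14.3 shift mm [-1.3 -0.4  0.5] turn [-0.004  0.002  0.009] shift after turn [-1.3 -0.4  0.5]
tip u,r,n [37.9  1.8 19.5] toolx deg 55.534412636035974 F [-0.3 -0.9 -0.8] t 14.3
side 0.53 [34.6 22.9 33.3] deg left -33.45580055287838
```

```bash
python3 -m jog '[[[-1.2,0.4,0,0,0,0.03,0],[0,0,0,0,0,0,0]]]' | grep force:
python3 -m jog '[[[-1.2,0.4,0,0,0,0.03,0],[0,0,0,0,0,0,0]]]' | grep force:
python3 ck.py -38
python3 - <<'E'
from rect import *
im=[rect("side",h,2) for h in (0,37)]
cv2.imwrite("pics/h.png",np.hstack(im))
E
```

```text
force: [0.6, -0.4, -0.2]
finger_force: 0.0
force: [-0.6, -0.2, 0.2]
finger_force: 0.0
t 14.9 shift mm [-0.4 -0.1  0.4] turn [-0.004  0.002  0.001] shift after turn [-0.4 -0.1  0.4]
tip u,r,n [36.9  4.4 19.4] toolx deg 52.050932303423814 F [-0.4  0.3  0.3] t 14.9
side 0.53 [34.9 29.  34.7] deg left -39.716764912930174
```

View pics/h.png

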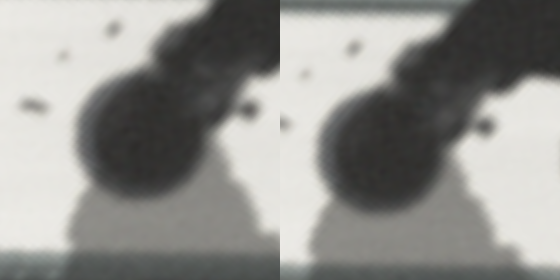

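```bash
python3 -m jog '[[[5,0,0,0,0,0,0],[7,0,0,0,0,0,0],[0,0,-30,0,0,0,0],[0,0,-40,0,0,0,0],[0,0,-40,0,0,0,0]]]' >/dev/null
python3 -m jog '[[[50,0,0,0,0,0,0],[50,0,0,0,0,0,0],[40,0,0,0,0,0,0],[0,0,0,0,0,0,0]]]'
cat > line.py <<'E'
from rect import *
for c in("top","side"):
    g=rect(c,37,4).min(2)  # 4 px/mm
    cx=280+ (0 if c=="top" else 0)
    m=np.zeros_like(g);cv2.circle(m,(280,280),4*46,255,-1)
    dark=cv2.morphologyEx((g<90).astype("u1"),cv2.MORPH_CLOSE,np.ones((45,45)))
    dark=cv2.erode(dark,np.ones((9,9)))
    w=((g>100)&(dark>0)&(m>0)).astype("u1")
    n,l,st,ce=cv2.connectedComponentsWithStats(w)
    for k in sorted(range(1,n),key=lambda k:-st[k,4])[:3]:
        y,x=np.where(l==k)
        if len(x)<60: continue
        vx,vy,_,_=cv2.fitLine(np.c_[x,y].astype("f4"),cv2.DIST_L2,0,.01,.01).ravel()
        print(c,len(x),"centre mm r,u",(ce[k]-280)/[4,-4],"deg right",np.degrees(np.arctan2(vx,-vy)) if vy<0 else np.degrees(np.arctan2(-vx,vy)))
E
python3 line.py; python3 ck.py -40
```

```text
clock: 16.1
position: [0.5792, 0.138, 0.3159]
tool_rot: [2.868, -0.214, 0.781]
force: [-1.2, -0.8, -1.0]
grip_width: -0.0001
finger_force: 0.0
top 1390 centre mm r,u [17.21960432 24.26061151] deg right 38.141914
side 250 centre mm r,u [4.519 8.032] deg right 12.948403
t 16.2 shift mm [-154.4    1.4  110.1] turn [-0.006  0.002  0.039] shift after turn [-154.4    6.7  109.9]
tip u,r,n [ 130.4 -116.8  128.9] toolx deg 52.21920380116999 F [-0.5  1.3  0. ] t 16.2
top 0.58 [34.6 30.4 36.4] deg left -41.279264211112746
side 0.83 [34.2 28.6 32. ] deg left -39.886513071488885
```

```bash
python3 - <<'E'
from rect import *
ims=[]
for c in("top","side"):
    q=rect(c,37,2)[30:220];p=rect(c,0,2)[30:220]
    ims.append(np.vstack([p,q]))
cv2.imwrite("pics/i.png",cv2.resize(np.hstack(ims),None,fx=1.4,fy=1.4,interpolation=2))
E
```

```text
(no output)
```

View pics/i.png

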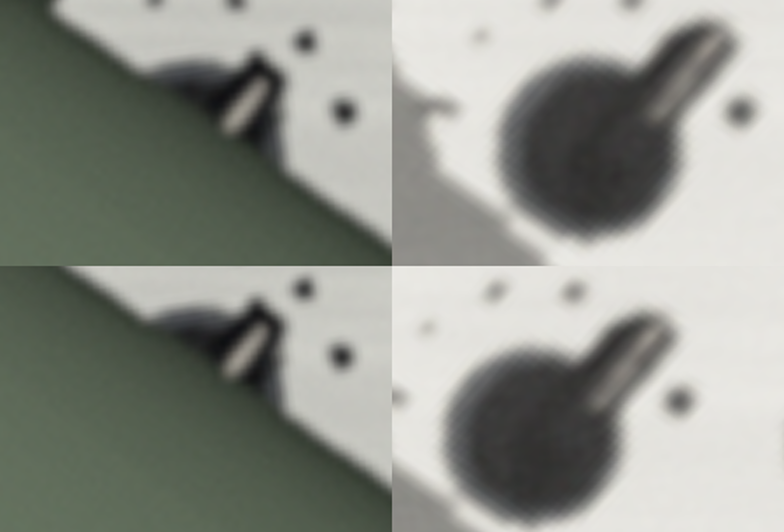

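```bash
python3 line.py | grep top
python3 -m jog '[[[-50,0,0,0,0,0,0],[-50,0,0,0,0,0,0],[-42,0,0,0,0,0,0],[0,0,0,0,0,0,0]]]' >/dev/null
python3 -m jog '[[[0,0,40,0,0,0,0],[0,0,40,0,0,0,0],[0,0,20,0,0,0,0],[0,0,10,0,0,0,0],[0,0,0,0,0,0,0]]]'
python3 -c "
from fit import *
need(*target(-38,.032,0,.019));need(*target(-45,.032,0,.019));where()"
```

```text
top 1404 centre mm r,u [17.28258547 24.33457977] deg right 38.236492
clock: 17.6
position: [0.5145, 0.0306, 0.1803]
tool_rot: [2.868, -0.208, 0.778]
force: [-0.7, -0.3, 0.1]
grip_width: -0.0001
finger_force: 0.0
t 17.6 shift mm [-10.5   0.5  -0.7] turn [-0.006  0.003  0.003] shift after turn [-10.5   0.6  -0.7]
t 17.6 shift mm [-14.6   2.6  -0.7] turn [-0.006  0.003  0.125] shift after turn [-14.1   4.4  -0.7]
tip u,r,n [42.5 -4.  18.3] toolx deg 52.19034624561881 F [-0.5  0.4  0.3] t 17.6
```

```bash
python3 -m jog '[[[-5,0,0,0,0,0,0],[-4,0,0,0,0,0,0],[0,0,0,0,0,0,0]]]' | grep force:
python3 -m jog '[[[-1.5,0.6,0,0,0,0.03,0],[0,0,0,0,0,0,0]]]' | grep force:
python3 -m jog '[[[-1.2,0.6,0,0,0,0.03,0],[0,0,0,0,0,0,0]]]' | grep force:
python3 -m jog '[[[-1.2,0.6,0,0,0,0.03,0],[0,0,0,0,0,0,0]]]' | grep force:
python3 -m jog '[[[-1.2,0.6,0,0,0,0.03,0],[0,0,0,0,0,0,0]]]' | grep force:
python3 ck.py -45
```

```text
force: [-0.1, -1.0, 0.6]
finger_force: 0.0
force: [0.4, -0.5, -0.4]
finger_force: 0.0
force: [0.0, -0.2, -1.1]
finger_force: 0.0
force: [-0.4, -0.8, 0.3]
finger_force: 0.0
force: [-0.6, 0.6, -1.0]
finger_force: 0.0
t 18.7 shift mm [-0.4 -0.1  0.4] turn [-0.004  0.002  0.003] shift after turn [-0.4 -0.1  0.4]
tip u,r,n [36.1  8.9 19.4] toolx deg 45.184228606839994 F [-1.  -0.5 -0.7] t 18.7
top 0.73 [  4.  116.2  14.2] deg left -88.0286547012868
side 0.56 [32.9 32.5 33.3] deg left -44.66968011744969
```

```bash
python3 -m jog '[[[5,0,0,0,0,0,0],[7,0,0,0,0,0,0],[0,0,-30,0,0,0,0],[0,0,-40,0,0,0,0],[0,0,-20,0,0,0,0]]]' >/dev/null
python3 - <<'E'
from fit import *
def tstart(h):
    q,Q,o=pose();n=F[:,2];l=F@[np.sqrt(.5),-np.sqrt(.5),0]
    return A+F@[0,.115,0]+(h+bot.tip_reach)*n,np.c_[l,np.cross(-n,l),-n]
need(*tstart(.05));where()
spots(["start_top"],("top","side"))
E
python3 line.py; python3 ck.py -45
```

```text
t 19.4 shift mm [-114.4   48.9   61.5] turn [-0.004  0.001  0.006] shift after turn [-114.1   49.3   61.6]
tip u,r,n [ 45.5  -0.8 111.6] toolx deg 45.35146338831803 F [ 0.6  0.4 -0.5] t 19.4
top start_top [([0.485, -0.089, 0.093], 0.5)]
side start_top [([0.517, -0.006, 0.127], 0.52), ([0.481, -0.086, 0.097], 0.47)]
t 19.7 shift mm [-12.3   0.1  89.7] turn [-0.005  0.003  0.005] shift after turn [-12.6  -0.3  89.7]
tip u,r,n [ 44.8   0.4 108.7] toolx deg 45.27779120981906 F [-0.   0.5 -0.7] t 19.7
side 0.67 [32.7 33.3 33.4] deg left -45.50652051393771
```

```bash
python3 -m jog '[[[-38,16,0,0,0,0,0],[-38,16,0,0,0,0,0],[-38,17,0,0,0,0,0],[0,0,20,0,0,0,0],[0,0,0,0,0,0,0]]]'
cat > st.py <<'E'
from fit import *
q,Q,o=pose();n=F[:,2];l=F@[np.sqrt(.5),-np.sqrt(.5),0]
need(A+F@[0,.115,0]+(.014+bot.tip_reach)*n,np.c_[l,np.cross(-n,l),-n]);where()
E
python3 st.py;python3 line.py;python3 ck.py -45
python3 - <<'E'
from rect import *
q=np.hstack([rect("top",37,2),rect("side",37,2)])
b=bot.grab_frame("side")["img"][:,:,::-1];b=cv2.resize(b[130:250,290:430],(560,480),interpolation=3)[:320]
cv2.imwrite("pics/j.png",np.vstack([q,b]))
E
```

```text
clock: 20.4
position: [0.4305, -0.0793, 0.2311]
tool_rot: [2.895, -0.239, 0.654]
force: [0.2, 0.9, 0.6]
grip_width: -0.0002
finger_force: 0.0
t 20.4 shift mm [ 3.2 -1.1 74.2] turn [-0.005  0.005  0.001] shift after turn [ 2.8 -1.4 74.2]
tip u,r,n [ -1.5 118.   88.2] toolx deg 45.040779198728494 F [ 0.3 -0.9  0.5] t 20.4
top 2560 centre mm r,u [14.82597656 17.10976563] deg right 45.908504
side 601 centre mm r,u [5.2624792  8.17762063] deg right 19.308655
t 20.5 shift mm [100.7 -48.   70.5] turn [-0.006  0.002  0.006] shift after turn [100.2 -49.1  70.4]
tip u,r,n [ -0.5 114.6  89.4] toolx deg 45.36758366645529 F [ 0.  -0.5  0. ] t 20.5
top 0.77 [31.7 33.3 38.9] deg left -46.38528524781939
side 0.83 [32.3 29.8 32.9] deg left -42.76002168307834
side 0.7 [ 7.2 54.9  0.3] deg left -82.56192730899552
```

View pics/j.png

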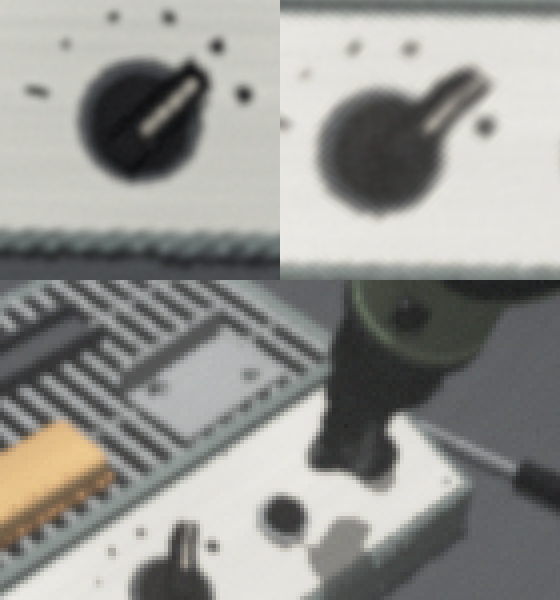

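```bash
python3 -m jog '[[[1,0,25,0,0,0,0],[0,0,25,0,0,0,0],[0,0,12,0,0,0,0],[0,0,4,0,0,0,0],[0,0,0,0,0,0,0]]]'
python3 st.py
```

```text
clock: 21.35
position: [0.454, -0.0797, 0.1701]
tool_rot: [2.894, -0.24, 0.66]
force: [-0.6, -0.2, 0.2]
grip_width: 0.0001
finger_force: 0.0
t 21.35 shift mm [-0.3  0.3  9. ] turn [-0.005  0.003  0.006] shift after turn [-0.3  0.3  9. ]
tip u,r,n [ -0.4 114.5  23. ] toolx deg 45.35003101852533 F [-0.4  0.3  0.4] t 21.35
```

```bash
python3 -m jog '[[[0,0,4,0,0,0,0],[0,0,4,0,0,0,0],[0,0,0,0,0,0,0]]]'>/dev/null; python3 st.py|tail -1
python3 -m jog '[[[0,0,3,0,0,0,0],[0,0,2,0,0,0,0],[0,0,0,0,0,0,0]]]'>/dev/null; python3 st.py|tail -1
python3 -m jog '[[[0,0,2,0,0,0,0],[0,0,0,0,0,0,0]]]'>/dev/null; python3 st.py|tail -1
```

```text
tip u,r,n [ -0.  115.   15.6] toolx deg 45.281276137802465 F [-0.2 -0.7  0.2] t 21.65
tip u,r,n [1.000e-01 1.151e+02 1.060e+01] toolx deg 45.27789320855623 F [0.3 0.  2.5] t 21.95
tip u,r,n [1.000e-01 1.151e+02 8.500e+00] toolx deg 45.27631787537925 F [2.3 0.3 4. ] t 22.15
```

```bash
python3 -m jog '[[[0,0,2,0,0,0,0],[0,0,0,0,0,0,0]]]'>/dev/null; python3 st.py|tail -1
python3 -m jog '[[[0,0,2,0,0,0,0],[0,0,0,0,0,0,0]]]'>/dev/null; python3 st.py|tail -1
```

```text
tip u,r,n [1.000e-01 1.151e+02 7.100e+00] toolx deg 45.290947069451086 F [-2.   0.7 38.6] t 22.35
tip u,r,n [  0.2 115.1   6.1] toolx deg 45.316783971917715 F [-7.5  1.7 88. ] t 22.55
```

```bash
python3 -m jog '[[[0,0,-5,0,0,0,0],[0,0,-20,0,0,0,0],[0,0,-40,0,0,0,0],[0,0,-40,0,0,0,0],[0,0,0,0,0,0,0]]]'
python3 line.py; python3 ck.py -45; python3 -c "
from h import *
spots(['start_top','sanding_block','recliner_bracket'],('side','top'))"
```

```text
clock: 23.05
position: [0.4362, -0.0798, 0.2276]
tool_rot: [2.885, -0.244, 0.654]
force: [0.3, -0.7, -0.4]
grip_width: 0.0001
finger_force: 0.0
top 2561 centre mm r,u [14.8114018  17.11001562] deg right 45.864803
side 507 centre mm r,u [4.867357   7.93145957] deg right 13.458331
t 23.15 shift mm [100.4 -53.9  61.4] turn [ 0.005  0.002 -0.   ] shift after turn [100.3 -53.6  61.9]
tip u,r,n [  3.2 118.3  80.9] toolx deg 44.984962335504896 F [ 0.4 -0.1 -1.1] t 23.15
top 0.88 [31.4 31.3 37.6] deg left -44.89438534267009
side start_top [([0.484, -0.088, 0.099], 0.5)]
side sanding_block [([0.635, 0.031, 0.11], 0.86), ([0.534, -0.016, 0.091], 0.71)]
side recliner_bracket [([0.605, -0.139, 0.111], 0.8)]
top start_top [([0.483, -0.084, 0.092], 0.62)]
top sanding_block [([0.634, 0.035, 0.111], 0.76), ([0.547, -0.357, 0.001], 0.7)]
top recliner_bracket [([0.605, -0.139, 0.11], 0.77)]
```

Selector still at four, the button is out again, the loose parts have not moved, and the robot is clear.

```bash
python3 -c "
from workcell import bot
print(bot.job_done())"
```

```text
the job is handed in; nothing more can be done
None
```

The selector was pushed with a fingertip from speed one to four. The start button was then pressed fully in and released, and the job was handed in at about 23 s. Two flaws: the last click first stopped between three and four and needed two more light pushes to reach four, and pressing start peaked at 88 N (limit 120 N).

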